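# Load the press magazine with foil rolls in reverse order

### The arm

A 6-joint arm with a two-finger parallel gripper is mounted at the origin on the work surface. World frame = base frame: x ahead of the robot, y to its left, z up, the work surface at z = 0. Lengths are in mm, angles in rad, forces in N, time in s.
With the tool pointing down it reaches from about 350 to 975 mm from the base axis. Payload 7.1 kg.
Tool frame: the origin (TCP) lies midway between the tips of the shut fingers; the grasp point (between the pads) lies 19 mm behind it; z points along the fingers, y is the line along which they close (so a half turn about z gives the same grasp; the last joint's range is limited). The gripper opens to 88 mm and grips with 3 to 60 N. Pads are 20 mm wide; open, the fingers measure 115 mm over their backs; the gripper's body (75 mm by 178 mm) begins 61 mm behind the grasp point.
Start: joints at [1.256, 0.423, 1.63, -0, 1.089, -0.019], TCP at [182.159, 597.849, 222.675] pointing down, gripper open.
Joint ranges: [-3, 3], [-0.9, 2.11], [0.09, 2.58], [-1.31, 4.45], [0.11, 2.69], [-2.54, 2.54]. Speed limits (rad/s): [2.39, 2.39, 3.01, 3.14, 3.14, 3.14].

### API

Orientations are given as a rotation vector (axis times angle).
In Python, from workcell import status, eyes, ticket gives the robot as it stands.
- The arm moves only by the shell command python3 -m jog [OPENING], which reads ROWS from standard input. ROWS is a JSON list of rows, 1 to 5 of them, each of 6 numbers: dx, dy, dz in mm, then a rotation vector rx, ry, rz in rad; each row shifts and turns the commanded pose from where the row before left it, along the tool's axes as they then stand; what a row does not reach is not made up. A row lasts 1/12 s, in which the tool goes at most 41.7 mm and 0.125 rad, less where a joint would pass 70% of its speed; a pose out of reach is approached as far as the arm can. OPENING is the finger opening in mm, set as the command begins (- or left out keeps the last). The fingers move at their own pace and stop on an object; the grip force is fixed at half the most. Time passes only in rows, so rows that do not move let the fingers close. It prints the time, the measured TCP pose, the force, the opening and the grip force at its end. Input that does not fit is refused with a message, and nothing moves.
- status.get_obs(): the state, without advancing time (a new reading comes with each control period).
- eyes.get_image(name): name is "scene" or "side" or "wrist"; returns a dict with "img" (420x560x3 uint8, red, green, blue), "range_z" (420x560 float32, mm along the optical axis (not along the pixel's ray), 0 where there is no reading), "fx", "fy", "cx", "cy" (pixels), "k1" (the pictures are not rectified: a ray, as slopes to the right and down, at radius r is drawn at 1 + k1 r^2 times it, then the intrinsics apply), "R" (3x3) and "t" (3): a world point X has camera coordinates R X + t. Camera axes: x right, y down, z forward; pixel columns grow to the right and rows downward; lengths in mm; the calibration is good to about 2 mm. A picture is of the moment at which its call begins.
- ticket.close_job(): hands the job in; it is judged then, once.
The state is a dict: "t": time; "qpos": joint angles; "qvel": joint speeds; "joint_torque": joint torques, N m; "ee_pos": TCP position; "orientation": TCP orientation; "ft_force": force on the tool from outside, world axes, zero at the start; "moment": the same for the moment, N m; "width": finger opening in mm; "grasp_force": force on a finger pad.
Only numpy, scipy, OpenCV 4.12 (cv2) and the standard library are available. Lean on these libraries where they do the work, as an engineer would, in place of code of your own. Each camera call takes 0.05 s, during which the arm holds its last target. There are 200 camera calls.

### The job

Move the four foil rolls from the stands on the plywood storage board to the posts of the red press magazine, in reverse order: the roll nearest the robot goes on the post farthest from the robot, the next on the next one in, and so on, so that the farthest roll ends nearest. Lower each roll on its post until it sits fully down, and do not let it drop.

Things in the scene. Friction and masses are not known exactly. Their poses are not given: they have to be found in the camera images.
- roll_slim: roll of gold stamping foil on a cardboard core, standing on end: outside diameter 38 mm, height 46 mm, with a 26 mm through hole. Told from the other rolls by its size only. About 50 g, give or take 30 %. Origin: on its axis, at the underside; z up the axis. At the start it stands on stand_slim
- roll_medium: roll of gold stamping foil on a cardboard core, standing on end: outside diameter 46 mm, height 64 mm, with a 26 mm through hole. Told from the other rolls by its size only. About 100 g, give or take 30 %. Origin: on its axis, at the underside; z up the axis. At the start it stands on stand_medium
- roll_large: roll of gold stamping foil on a cardboard core, standing on end: outside diameter 54 mm, height 54 mm, with a 26 mm through hole. Told from the other rolls by its size only. About 130 g, give or take 30 %. Origin: on its axis, at the underside; z up the axis. At the start it stands on stand_large
- roll_wide: roll of gold stamping foil on a cardboard core, standing on end: outside diameter 62 mm, height 38 mm, with a 26 mm through hole. Told from the other rolls by its size only. About 130 g, give or take 30 %. Origin: on its axis, at the underside; z up the axis. At the start it stands on stand_wide
- stand_slim: fixed spindle stand that carries roll_slim at the start: a dark steel disc 42 mm across and 8 mm thick, with a 10 mm post rising 50 mm above the disc in its middle. It stays put and so marks where roll_slim stood. Origin: on the post's axis, at the underside of the disc (the roll's underside is 8 mm above it at the start)
- stand_medium: fixed spindle stand that carries roll_medium at the start: a dark steel disc 50 mm across and 8 mm thick, with a 10 mm post rising 50 mm above the disc in its middle. It stays put and so marks where roll_medium stood. Origin: on the post's axis, at the underside of the disc (the roll's underside is 8 mm above it at the start)
- stand_large: fixed spindle stand that carries roll_large at the start: a dark steel disc 58 mm across and 8 mm thick, with a 10 mm post rising 50 mm above the disc in its middle. It stays put and so marks where roll_large stood. Origin: on the post's axis, at the underside of the disc (the roll's underside is 8 mm above it at the start)
- stand_wide: fixed spindle stand that carries roll_wide at the start: a dark steel disc 66 mm across and 8 mm thick, with a 10 mm post rising 50 mm above the disc in its middle. It stays put and so marks where roll_wide stood. Origin: on the post's axis, at the underside of the disc (the roll's underside is 8 mm above it at the start)
- store_board: flat plywood board 300 x 84 mm, 8 mm thick, fixed to the bench, left or right of straight ahead. Origin: centre of its underside; x along its length, away from the robot, y to the left. The four stands are on it in a row, origins at x = -102, -34, 34, 102 mm, y = 0, z = 8 mm; which stand is at which place varies
- press_magazine: red-painted steel bar 300 x 60 mm, fixed to the bench across from the board, with four empty upright posts. Origin: centre of its underside; x along the bar, away from the robot, y to the left. Posts at x = -102, -34, 34, 102 mm, y = 0: 10 mm diameter, tapered tip, top 66 mm above the origin. A roll fully down rests on a 32 mm seat round the post, 16 mm above the origin
Things that resemble listed ones, but are neither listed nor needed, are in the scene too. Leave any pink look-alike of the roll_large alone. What is shaped like the roll_medium but pink is not meant.

How it is judged (in metres and radians):
At the end, for the whole second after the job is handed in: Each roll is on the post mirroring its starting place (place 1 from the robot to post 4, 2 to 3, 3 to 2, 4 to 1): within 12 mm of the post along and across the magazine, underside within 5 mm of the seat height, upright within 0.1 rad, at rest (below 0.02 m/s) (((x of stand_slim in the frame of store_board between -0.117 and -0.087 m and x of roll_slim in the frame of press_magazine between 0.09 and 0.114 m) or (x of stand_slim in the frame of store_board between -0.049 and -0.019 m and x of roll_slim in the frame of press_magazine between 0.022 and 0.046 m) or (x of stand_slim in the frame of store_board between 0.019 and 0.049 m and x of roll_slim in the frame of press_magazine between -0.046 and -0.022 m) or (x of stand_slim in the frame of store_board between 0.087 and 0.117 m and x of roll_slim in the frame of press_magazine between -0.114 and -0.09 m)) and y of roll_slim in the frame of press_magazine between -0.012 and 0.012 m and z of roll_slim in the frame of press_magazine between 0.011 and 0.021 m and angle between each of roll_slim, roll_medium, roll_large, roll_wide's own z axis and vertical below 0.1 rad and linear speed of each of roll_slim, roll_medium, roll_large, roll_wide below 0.02 m/s and ((x of stand_medium in the frame of store_board between -0.117 and -0.087 m and x of roll_medium in the frame of press_magazine between 0.09 and 0.114 m) or (x of stand_medium in the frame of store_board between -0.049 and -0.019 m and x of roll_medium in the frame of press_magazine between 0.022 and 0.046 m) or (x of stand_medium in the frame of store_board between 0.019 and 0.049 m and x of roll_medium in the frame of press_magazine between -0.046 and -0.022 m) or (x of stand_medium in the frame of store_board between 0.087 and 0.117 m and x of roll_medium in the frame of press_magazine between -0.114 and -0.09 m)) and y of roll_medium in the frame of press_magazine between -0.012 and 0.012 m and z of roll_medium in the frame of press_magazine between 0.011 and 0.021 m and ((x of stand_large in the frame of store_board between -0.117 and -0.087 m and x of roll_large in the frame of press_magazine between 0.09 and 0.114 m) or (x of stand_large in the frame of store_board between -0.049 and -0.019 m and x of roll_large in the frame of press_magazine between 0.022 and 0.046 m) or (x of stand_large in the frame of store_board between 0.019 and 0.049 m and x of roll_large in the frame of press_magazine between -0.046 and -0.022 m) or (x of stand_large in the frame of store_board between 0.087 and 0.117 m and x of roll_large in the frame of press_magazine between -0.114 and -0.09 m)) and y of roll_large in the frame of press_magazine between -0.012 and 0.012 m and z of roll_large in the frame of press_magazine between 0.011 and 0.021 m and ((x of stand_wide in the frame of store_board between -0.117 and -0.087 m and x of roll_wide in the frame of press_magazine between 0.09 and 0.114 m) or (x of stand_wide in the frame of store_board between -0.049 and -0.019 m and x of roll_wide in the frame of press_magazine between 0.022 and 0.046 m) or (x of stand_wide in the frame of store_board between 0.019 and 0.049 m and x of roll_wide in the frame of press_magazine between -0.046 and -0.022 m) or (x of stand_wide in the frame of store_board between 0.087 and 0.117 m and x of roll_wide in the frame of press_magazine between -0.114 and -0.09 m)) and y of roll_wide in the frame of press_magazine between -0.012 and 0.012 m and z of roll_wide in the frame of press_magazine between 0.011 and 0.021 m); the robot touches nothing.
It fails at once if the slim roll is let fall (faster than 0.6 m/s with no finger on it) (linear speed of roll_slim above 0.6 m/s and not (contact force between the fingers and roll_slim above 0.05 N)).
It fails at once if the medium roll is let fall (faster than 0.6 m/s with no finger on it) (linear speed of roll_medium above 0.6 m/s and not (contact force between the fingers and roll_medium above 0.05 N)).
It fails at once if the large roll is let fall (faster than 0.6 m/s with no finger on it) (linear speed of roll_large above 0.6 m/s and not (contact force between the fingers and roll_large above 0.05 N)).
It fails at once if the wide roll is let fall (faster than 0.6 m/s with no finger on it) (linear speed of roll_wide above 0.6 m/s and not (contact force between the fingers and roll_wide above 0.05 N)).
It also fails if it takes over 120 s, if anything falls off the work surface, if the arm or the gripper's body presses on something with over 40 N, if the wrist force passes 120 N, or if a joint passes its speed limit or range.

## Working session

There is one attempt and no reset: what is moved stays moved. The work goes in short steps, Python scripts to look and compute and a shell command to move; the robot and the scene stay as the last step left them, time stands still between calls to the robot, and variables do not carry over. Pictures are saved under pics/ and viewed, at most 14 in all, crops included, and the job is handed in when it is done.

```bash
mkdir -p pics
cat > h.py <<'E'
import numpy as np, cv2
from workcell import status, eyes, ticket
def snap(name,fn=None):
    d=eyes.get_image(name)
    if fn: cv2.imwrite(f'pics/{fn}.png',cv2.cvtColor(d['img'],cv2.COLOR_RGB2BGR))
    return d
def ray(d,u,v):
    x=(u-d['cx'])/d['fx']; y=(v-d['cy'])/d['fy']; a=np.array([x,y]); b=a.copy()
    for _ in range(20): b=a/(1+d['k1']*(b@b))
    R=np.array(d['R']); t=np.array(d['t'])
    return -R.T@t, R.T@np.array([b[0],b[1],1.])   # origin, direction (unit depth)
def onz(d,u,v,z):
    o,r=ray(d,u,v); return o+r*(z-o[2])/r[2]
def dep(d,u,v):
    o,r=ray(d,u,v); return o+r*float(d['range_z'][int(v),int(u)])
def cloud(d):
    h,w=d['range_z'].shape; U,V=np.meshgrid(np.arange(w),np.arange(h))
    a=np.stack([(U-d['cx'])/d['fx'],(V-d['cy'])/d['fy']],-1); b=a.copy()
    for _ in range(20): b=a/(1+d['k1']*(b**2).sum(-1,keepdims=True))
    Z=d['range_z'][...,None]; P=np.concatenate([b*Z,Z],-1)
    return (P-np.array(d['t']))@np.array(d['R'])
E
python3 - <<'E'
from h import *
for n in ['scene','side','wrist']:
    d=snap(n,n+'0'); o,r=ray(d,280,210); print(n,o.round(),r.round(2),d['fx'],d['k1'])
print(status.get_obs())
E
```

```text
scene [993. 205. 648.] [-0.57 -0.21 -0.8 ] 456.5587283259898 -0.12195637849639997
side [269. 579. 461.] [ 0.36 -0.74 -0.57] 414.0595467398458 0.038826315224000714
wrist [117. 619. 384.] [ 0.24 -0.08 -0.97] 316.2617709030255 -0.07418157387279635
{'t': 0.15, 'qpos': array([ 1.25601448e+00,  4.23687837e-01,  1.63047694e+00,  1.47492820e-05,
        1.08860879e+00, -1.90378730e-02]), 'qvel': array([-1.87439044e-03, -9.71228303e-04, -2.07123466e-03,  8.13032545e-05,
       -1.28975226e-04,  6.70007999e-04]), 'joint_torque': array([ 4.43237775e-05, -5.44986641e+01, -2.73915803e+01,  6.45059254e-02,
        2.03739409e-02, -5.17936405e-05]), 'ee_pos': array([182.02142215, 597.46850124, 222.08094122]), 'orientation': array([-4.62842160e-01, -3.10709906e+00,  1.82566250e-03]), 'ft_force': array([0.40815851, 0.02202379, 0.03760256]), 'moment': array([7.81137812e-05, 9.55074090e-03, 4.96438131e-02]), 'grasp_force': 0.0, 'width': 87.87779659169772}
```

View pics/scene0.png

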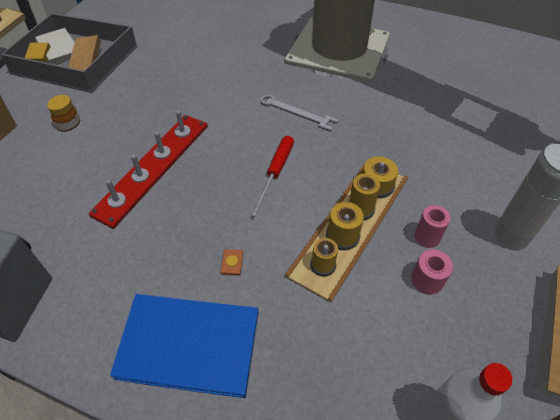

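View pics/side0.png

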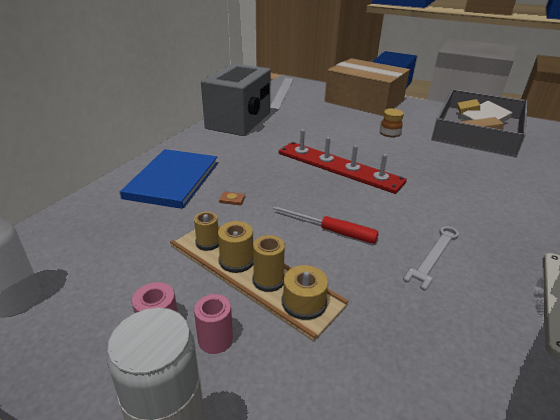

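View pics/wrist0.png

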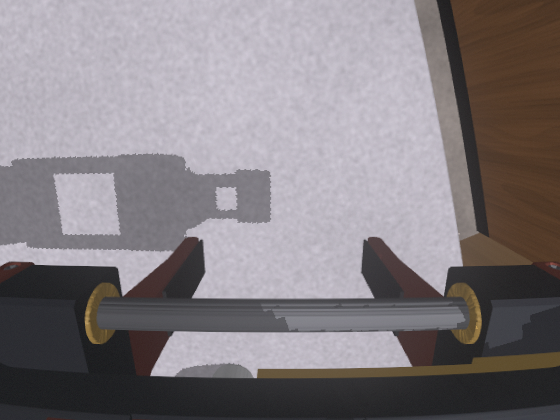

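The scene view has the magazine on the right of the robot (post tips near (182,114), (159,132), (136,157), (111,182)) and the board on the left. From the robot outwards, the gold rolls are wide (380,172), medium (364,195), large (346,226) and slim (324,257).

Possible mix-ups: the pink rolls at (433,222) and (432,270), and the amber jar at (62,108). None of these is a gold roll standing on the board.

```bash
cat > m.py <<'E'
from h import *
def comps(m,amin):
    n,l,s,c=cv2.connectedComponentsWithStats(m.astype(np.uint8)); return [(l==i,s[i],c[i]) for i in range(1,n) if s[i,4]>amin]
def circ(p):
    A=np.c_[2*p,np.ones(len(p))]; x=np.linalg.lstsq(A,(p**2).sum(1),rcond=None)[0]; return x[:2],np.sqrt(x[2]+x[:2]@x[:2])
if __name__=='__main__':
  S={}
  for n in ['scene','side']:
    d=snap(n); P=cloud(d); S[n]=d
    hsv=cv2.cvtColor(d['img'],cv2.COLOR_RGB2HSV)
    red=(cv2.inRange(hsv,(0,190,90),(6,255,255))|cv2.inRange(hsv,(175,190,90),(180,255,255)))>0
    red=cv2.morphologyEx(red.astype(np.uint8),cv2.MORPH_CLOSE,np.ones((9,9)))
    for m,s,c in sorted(comps(red,900),key=lambda q:-q[1][4])[:2]:
        Q=P[m]; z=np.median(Q[:,2]); cn,_=cv2.findContours(m.astype(np.uint8),cv2.RETR_EXTERNAL,cv2.CHAIN_APPROX_NONE)
        W=np.array([onz(d,u,v,12.)[:2] for u,v in cn[0][:,0]],np.float32); print(n,'red',s,'z',z.round(1),cv2.minAreaRect(W))
    gold=cv2.inRange(hsv,(15,90,60),(30,255,255))>0
    reg=(P[...,1]>0)&(P[...,2]>20)&(P[...,2]<100)&(d['range_z']>0)
    for m,s,c in comps(cv2.morphologyEx((gold&reg).astype(np.uint8),cv2.MORPH_OPEN,np.ones((3,3))),100):
        Q=P[m]; zt=np.percentile(Q[:,2],95); print(n,'gold',c.round(),s[4],'ztop',zt.round(1),'xy',Q[Q[:,2]>zt-3][:,:2].mean(0).round(1), 'bbox',np.ptp(Q,0).round())
    # things standing above magazine
    tall=(P[...,1]<-50)&(P[...,1]>-450)&(P[...,2]>28)&(P[...,2]<80)&(d['range_z']>0)
    for m,s,c in comps(tall,15):
        Q=P[m]; print(n,'tall',c.round(),s[4],'zmax',Q[:,2].max().round(1),'xy',np.median(Q[:,:2],0).round(1))
E
python3 m.py
```

```text
scene red [  89  117  118  110 2596] z 11.4 ((521.9573364257812, -230.64431762695312), (59.092525482177734, 296.49603271484375), 81.79316711425781)
scene gold [354. 210.] 3197 ztop 77.5 xy [486.7 170.5] bbox [248.  93.  61.]
scene gold [555. 344.] 881 ztop 46.9 xy [651.4 498.1] bbox [210.  18.  24.]
scene tall [314.  32.] 68 zmax 78.6 xy [ 42.5 -56.8]
scene tall [179. 119.] 77 zmax 66.8 xy [ 421.5 -216.5]
scene tall [159. 140.] 75 zmax 66.4 xy [ 488.  -225.7]
scene tall [136. 163.] 96 zmax 67.3 xy [ 555.6 -235.2]
scene tall [111. 188.] 103 zmax 66.8 xy [ 622.8 -245. ]
scene tall [ 28. 245.] 23 zmax 79.6 xy [ 781.6 -292.5]
scene tall [ 20. 294.] 1580 zmax 79.9 xy [ 852.1 -262.1]
side red [ 280  144  126   47 1293] z 12.2 ((517.748779296875, -225.45474243164062), (59.441585540771484, 295.3475341796875), 81.91451263427734)
side gold [244. 248.] 3277 ztop 79.8 xy [484.3 175. ] bbox [172.  72.  62.]
side gold [305. 290.] 1629 ztop 54.8 xy [418.1 189.8] bbox [61. 62. 37.]
side tall [16. 49.] 557 zmax 80.0 xy [1801.2 -383.1]
side tall [235. 111.] 1228 zmax 80.0 xy [ 816.  -263.4]
side tall [302. 137.] 64 zmax 67.0 xy [ 620.2 -242.1]
side tall [327. 145.] 71 zmax 66.7 xy [ 552.8 -231.7]
side tall [354. 153.] 75 zmax 67.4 xy [ 486.1 -222.4]
side tall [384. 162.] 80 zmax 66.4 xy [ 417.4 -212.9]
```

```bash
cat > r.py <<'E'
from m import *
import sys
def rolls(fn=None):
  out={}
  seeds=[(418,190),(484,180),(551,170),(618,160)]
  D={n:snap(n,fn and n+fn) for n in ['scene','side']}
  for n,d in D.items():
    P=cloud(d); hsv=cv2.cvtColor(d['img'],cv2.COLOR_RGB2HSV); gold=cv2.inRange(hsv,(12,80,40),(32,255,255))>0
    for i,s in enumerate(seeds):
        w=gold&(np.hypot(P[...,0]-s[0],P[...,1]-s[1])<34)&(P[...,2]>20)&(P[...,2]<90)
        if w.sum()<80: continue
        Q=P[w]; zt=np.percentile(Q[:,2],97); T=Q[abs(Q[:,2]-zt)<3][:,:2].astype(np.float32)
        (c,r)=cv2.minEnclosingCircle(T); print(n,i+1,'ztop',zt.round(1),'c',np.round(c,1),'r',round(r,1),len(T)); out.setdefault(i,[]).append(c)
  return D,out
if __name__=='__main__':
  D,o=rolls('1')
  c=np.array([np.mean(o[i],0) for i in range(4)]); print(c.round(1)); v=c[3]-c[0]; print('yaw',np.degrees(np.arctan2(v[1],v[0])),np.linalg.norm(v))
  img=cv2.cvtColor(D['scene']['img'],cv2.COLOR_RGB2BGR)[140:300,270:470]; cv2.imwrite('pics/crop1.png',cv2.resize(img,None,fx=3.5,fy=3.5,interpolation=cv2.INTER_CUBIC))
E
python3 r.py
```

```text
scene 1 ztop 53.6 c [419.3 183.9] r 31.5 436
scene 2 ztop 79.2 c [485.3 169.8] r 23.6 284
scene 3 ztop 69.1 c [551.8 155.7] r 26.6 420
scene 4 ztop 61.4 c [618.3 140.1] r 18.9 167
side 1 ztop 54.9 c [418.8 187.5] r 31.0 903
side 2 ztop 80.7 c [485.4 173.1] r 23.7 383
side 3 ztop 70.8 c [551.4 159.1] r 26.8 437
side 4 ztop 62.9 c [617.8 143.4] r 18.8 154
[[419.1 185.7]
 [485.4 171.5]
 [551.6 157.4]
 [618.1 141.8]]
yaw -12.459593750727938 203.78138713019314
```

View pics/crop1.png

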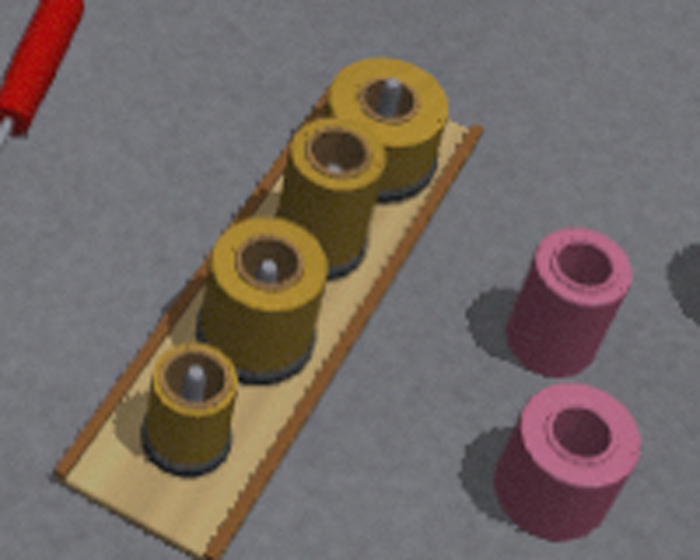

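The crop confirms four gold rolls on the board: wide, medium, large, slim from the robot outwards. The pink ones stand off the board. The radii (31, 23.6, 26.7, 18.9) and tops (54, 80, 70, 62) match the sizes given. The grey flask may be in the way, so I'll check it before moving.

```bash
cat > go.py <<'E'
import sys; from h import *
from scipy.spatial.transform import Rotation as Ro
def delta(x,y,z=None):
    o=status.get_obs(); R=Ro.from_rotvec(o['orientation']).as_matrix(); p=o['ee_pos']
    t=np.array([x,y,p[2] if z is None else z]); print('t',round(o['t'],1),'at',p.round(1),'tool d',(R.T@(t-p)).round(1),'ty',R[:,1].round(3),'tz',R[:,2].round(3),'w',round(o['width'],1),'F',o['ft_force'].round(1))
if __name__=='__main__': delta(*map(float,sys.argv[1:]))
E
python3 - <<'E'
from m import *
for n in ['scene','side']:
    d=snap(n); P=cloud(d); m=(P[...,2]>95)&(P[...,0]>150)&(P[...,0]<900)&(abs(P[...,1])<800)&(d['range_z']>0)
    for k,s,c in comps(m,60): Q=P[k]; print(n,c.round(),s[4],'min',Q.min(0).round(),'max',Q.max(0).round())
E
echo '[[0,0,0,0,0,-0.12]]' | python3 -m jog 88; python3 go.py 419 185.7
```

```text
scene [541. 185.] 2333 min [415. 404.  95.] max [478. 465. 201.]
scene [ 10. 255.] 1031 min [ 793. -304.   95.] max [ 871. -259.  132.]
scene [475. 393.] 3133 min [759. 334.  95.] max [821. 401. 192.]
side [369.  70.] 1152 min [ 494. -773.   95.] max [ 706. -586.  103.]
side [237.  82.] 1674 min [ 791. -440.   95.] max [ 900. -252.  132.]
side [  8. 239.] 629 min [755. 339.  95.] max [785. 379. 137.]
side [155. 367.] 8893 min [412. 411.  96.] max [473. 472. 203.]
t: 0.53
ee_pos: [182.2, 597.9, 222.7]
orientation: [-0.277, -3.129, -0.0]
ft_force: [-0.1, -1.0, -0.5]
width: 87.6
grasp_force: 0.0
t 0.5 at [182.2 597.9 222.7] tool d [-305.5 -364.2   -0. ] ty [0.176 0.984 0.   ] tz [-0.  0. -1.] w 87.6 F [-0.1 -1.  -0.5]
```

```bash
echo '[[-23.5,-28,0,0,0,0],[-23.5,-28,0,0,0,0],[-23.5,-28,0,0,0,0],[-23.5,-28,0,0,0,0],[-23.5,-28,0,0,0,0]]' | python3 -m jog >/dev/null
echo '[[-23.5,-28,0,0,0,0],[-23.5,-28,0,0,0,0],[-23.5,-28,0,0,0,0],[-23.5,-28,0,0,0,0],[-23.5,-28,0,0,0,0]]' | python3 -m jog >/dev/null
echo '[[-23.5,-28,0,0,0,0],[-23.5,-28,0,0,0,0],[-23.5,-28,0,0,0,0],[0,0,0,0,0,0],[0,0,0,0,0,0]]' | python3 -m jog
python3 -c "
from h import *; snap('wrist','w1')"; python3 go.py 419 185.7 22
```

```text
t: 1.78
ee_pos: [420.1, 184.6, 222.8]
orientation: [0.282, 3.129, 0.0]
ft_force: [0.1, -0.3, 0.0]
width: 87.9
grasp_force: 0.0
t 1.8 at [419.5 185.6 222.8] tool d [  0.5  -0.  200.8] ty [0.177 0.984 0.   ] tz [ 0.  0. -1.] w 87.9 F [ 0.2 -0.1  0. ]
```

View pics/w1.png

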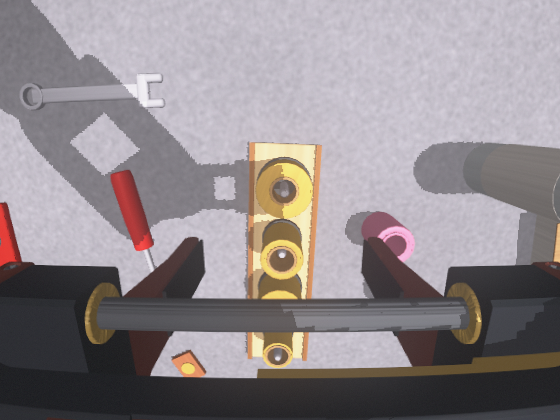

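The wrist view shows the wide roll's ring at (285,188), medium at (281,259), and a pink roll about 110 mm off to the side at (395,240). I'll cast the ring centres from here as a check and measure the clearance to the pink rolls.

Run:
```python
from m import *
d=snap('wrist'); P=cloud(d); hsv=cv2.cvtColor(d['img'],cv2.COLOR_RGB2HSV); gold=cv2.inRange(hsv,(12,80,40),(32,255,255))>0
for c,z in [((419,186),54),((485,171),80)]:
    w=gold&(np.hypot(P[...,0]-c[0],P[...,1]-c[1])<34)&(abs(P[...,2]-z)<4)
    vu=np.argwhere(w); W=np.array([onz(d,u,v,z)[:2] for v,u in vu],np.float32); print('wrist',c,np.median(P[w][:,2]).round(1),cv2.minEnclosingCircle(W),len(W))
d=snap('scene'); P=cloud(d); hsv=cv2.cvtColor(d['img'],cv2.COLOR_RGB2HSV)
for m,s,c in comps(cv2.inRange(hsv,(160,70,60),(176,255,255))>0,150):
    Q=P[m]; zt=np.percentile(Q[:,2],97); T=Q[Q[:,2]>zt-3][:,:2].astype(np.float32); print('pink',zt.round(1),cv2.minEnclosingCircle(T))
```

```text
wrist (419, 186) 53.3 ((418.1487121582031, 187.72317504882812), 30.80352783203125) 2100
wrist (485, 171) 79.3 ((484.0283508300781, 172.93801879882812), 23.276256561279297) 983
pink 63.4 ((734.6342163085938, 249.0374755859375), 262.25518798828125)
pink 53.6 ((774.7235717773438, 257.72760009765625), 224.70811462402344)
```

```bash
echo '[[1,0.8,25,0,0,0],[0,0,25,0,0,0],[0,0,25,0,0,0],[0,0,25,0,0,0],[0,0,25,0,0,0]]' | python3 -m jog 88 >/dev/null
echo '[[0,0,15,0,0,0],[0,0,15,0,0,0],[0,0,15,0,0,0],[0,0,15,0,0,0],[0,0,15,0,0,0]]' | python3 -m jog >/dev/null
echo '[[0,0,0,0,0,0],[0,0,0,0,0,0],[0,0,0,0,0,0]]' | python3 -m jog
echo '[[0,0,0,0,0,0],[0,0,0,0,0,0],[0,0,0,0,0,0],[0,0,0,0,0,0],[0,0,0,0,0,0]]' | python3 -m jog 20
echo '[[0,0,0,0,0,0],[0,0,0,0,0,0],[0,0,0,0,0,0]]' | python3 -m jog
python3 - <<'E'
from h import *
d=snap('scene')
for u,v,z in [(435,213,64),(434,259,54)]: print(onz(d,u,v,z).round(0),dep(d,u,v+10).round())
E
```

```text
t: 3.02
ee_pos: [418.4, 187.8, 23.2]
orientation: [0.273, 3.129, 0.0]
ft_force: [-1.1, -0.3, -1.3]
width: 87.7
grasp_force: 0.0
t: 3.43
ee_pos: [418.7, 187.0, 23.1]
orientation: [0.276, 3.129, 0.0]
ft_force: [-1.5, -0.4, 4.6]
width: 62.2
grasp_force: 30.0
t: 3.68
ee_pos: [418.7, 187.0, 23.1]
orientation: [0.276, 3.129, 0.0]
ft_force: [-0.5, -0.4, 6.6]
width: 62.4
grasp_force: 30.0
[495. 290.  64.] [514. 293.  63.]
[576. 303.  54.] [571. 312.  20.]
```

The grip reads 62.3 mm wide, which is the wide roll. Next I'll lift it and carry it to post 4 at (620.8, -247).

```bash
echo '[[0,0,-8,0,0,0],[0,0,-17,0,0,0],[0,0,-17,0,0,0],[0,0,-17,0,0,0],[0,0,-17,0,0,0]]' | python3 -m jog
echo '[[-12,-17,0,0,0,0],[-18,-26,0,0,0,0],[-18,-26,0,0,0,0],[-18,-26,0,0,0,0],[-18,-26,0,0,0,0]]' | python3 -m jog >/dev/null
echo '[[-18,-26,0,0,0,0],[-18,-26,0,0,0,0],[-18,-26,0,0,0,0],[-18,-26,0,0,0,0],[-18,-26,0,0,0,0]]' | python3 -m jog 
echo '[[-18,-26,0,0,0,0],[-18,-26,0,0,0,0],[-18,-26,0,0,0,0],[-18,-26,0,0,0,0],[-12,-17,0,0,0,0]]' | python3 -m jog 
python3 go.py 620.8 -247 25
```

```text
t: 4.15
ee_pos: [418.1, 186.8, 99.7]
orientation: [-0.276, -3.129, 0.0]
ft_force: [0.6, -0.1, -1.3]
width: 62.1
grasp_force: 30.0
t: 4.98
ee_pos: [546.0, -92.2, 99.0]
orientation: [-0.277, -3.129, -0.0]
ft_force: [0.7, 0.0, 0.1]
width: 62.3
grasp_force: 30.0
t: 5.4
ee_pos: [608.2, -227.2, 99.1]
orientation: [0.278, 3.128, -0.001]
ft_force: [0.3, -0.2, -1.4]
width: 62.3
grasp_force: 30.0
t 5.4 at [ 608.2 -227.2   99.1] tool d [-15.9 -17.3  74.2] ty [ 0.176  0.984 -0.   ] tz [ 0.001 -0.001 -1.   ] w 62.3 F [ 0.3 -0.2 -1.4]
```

```bash
echo '[[-8,-9,0,0,0,0],[-8,-8,0,0,0,0],[0,0,0,0,0,0],[0,0,0,0,0,0]]' | python3 -m jog
cat > rv.py <<'E'
import sys; from m import *
def rv(x,y,ztop,R):
  for n in ['scene','side']:
    d=snap(n,'rv_'+n); P=cloud(d); hsv=cv2.cvtColor(d['img'],cv2.COLOR_RGB2HSV); gold=cv2.inRange(hsv,(12,80,40),(32,255,255))>0
    w=gold&(np.hypot(P[...,0]-x,P[...,1]-y)<R+12)&(abs(P[...,2]-ztop)<12); Q=P[w]
    if len(Q)<20: print(n,'few',len(Q)); continue
    zt=np.percentile(Q[:,2],96); T=Q[abs(Q[:,2]-zt)<3][:,:2].astype(np.float32)
    side=Q[Q[:,2]<zt-4][:,:2]; cs=circ(side) if len(side)>30 else None
    print(n,'ztop',zt.round(1),'encl',np.round(cv2.minEnclosingCircle(T)[0],1),round(cv2.minEnclosingCircle(T)[1],1),'side circle',cs,len(T))
if __name__=='__main__': rv(*map(float,sys.argv[1:]))
E
python3 rv.py 620.8 -247 130 31; python3 go.py 620.8 -247 24
```

```text
t: 5.73
ee_pos: [619.8, -243.3, 98.5]
orientation: [-0.276, -3.129, -0.001]
ft_force: [-0.2, -0.8, -1.1]
width: 62.2
grasp_force: 30.0
scene ztop 129.2 encl [ 629.5 -244. ] 32.5 side circle (array([ 627.62178972, -242.0924927 ]), np.float64(22.857575021726905)) 285
side ztop 129.1 encl [ 613.9 -244.7] 32.6 side circle (array([ 612.97558982, -236.95658024]), np.float64(22.769104561291453)) 140
t 5.8 at [ 619.5 -242.6   98.5] tool d [-2.1 -4.2 74.5] ty [0.174 0.985 0.   ] tz [-0.001  0.001 -1.   ] w 62.4 F [-0.   0.1 -1.2]
```

View pics/rv_side.png

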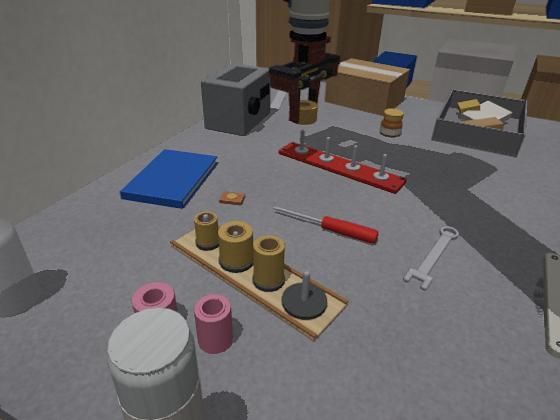

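The side view shows the wide roll held over post 4, around (305,112), with the post tip below it at (302,137). The remaining shift is (-2, -4) mm, after which I'll lower it.

```bash
echo '[[-2,-4,0,0,0,0],[0,0,10,0,0,0],[0,0,10,0,0,0],[0,0,10,0,0,0],[0,0,10,0,0,0]]' | python3 -m jog
echo '[[0,0,8,0,0,0],[0,0,8,0,0,0],[0,0,8,0,0,0],[0,0,4,0,0,0],[0,0,0,0,0,0]]' | python3 -m jog
echo '[[0,0,3,0,0,0],[0,0,2,0,0,0],[0,0,1,0,0,0],[0,0,0,0,0,0],[0,0,0,0,0,0]]' | python3 -m jog
python3 go.py 620.8 -247 23.1
```

```text
t: 6.25
ee_pos: [620.9, -247.8, 57.1]
orientation: [-0.275, -3.128, -0.001]
ft_force: [0.3, -0.8, -1.3]
width: 62.1
grasp_force: 30.0
t: 6.67
ee_pos: [620.8, -247.9, 29.3]
orientation: [-0.276, -3.128, -0.001]
ft_force: [-0.1, 0.1, -0.3]
width: 62.4
grasp_force: 30.0
t: 7.08
ee_pos: [621.6, -248.3, 24.9]
orientation: [0.276, 3.129, -0.0]
ft_force: [0.3, 0.2, -0.8]
width: 62.6
grasp_force: 30.0
t 7.1 at [ 621.6 -248.3   24.9] tool d [1.  1.1 1.8] ty [ 0.175  0.985 -0.   ] tz [ 0. -0. -1.] w 62.6 F [ 0.3  0.2 -0.8]
```

```bash
for i in 1 2; do :; done; echo '[[0,0,1,0,0,0],[0,0,0,0,0,0],[0,0,0,0,0,0]]' | python3 -m jog; echo '[[0,0,1,0,0,0],[0,0,0,0,0,0],[0,0,0,0,0,0]]' | python3 -m jog;echo '[[0,0,0.7,0,0,0],[0,0,0,0,0,0],[0,0,0,0,0,0]]' | python3 -m jog
```

```text
t: 7.33
ee_pos: [621.5, -248.2, 23.8]
orientation: [0.276, 3.129, -0.0]
ft_force: [0.5, -0.9, -1.2]
width: 62.1
grasp_force: 30.0
t: 7.58
ee_pos: [621.6, -248.3, 23.1]
orientation: [0.276, 3.129, -0.0]
ft_force: [-0.2, -0.0, 3.8]
width: 62.1
grasp_force: 30.0
t: 7.83
ee_pos: [621.7, -248.3, 23.1]
orientation: [0.276, 3.129, -0.0]
ft_force: [-3.7, 0.4, 8.8]
width: 62.1
grasp_force: 30.0
```

It seated at TCP z 23.1, the same height as when gripped, with the force rising. Releasing it and going to the medium roll.

```bash
echo '[[0,0,0,0,0,0],[0,0,0,0,0,0],[0,0,0,0,0,0],[0,0,0,0,0,0],[0,0,0,0,0,0]]' | python3 -m jog 88
echo '[[0,0,-10,0,0,0],[0,0,-20,0,0,0],[0,0,-25,0,0,0],[0,0,-25,0,0,0],[0,0,-25,0,0,0]]' | python3 -m jog
echo '[[16,30,0,0,0,0],[16,30,0,0,0,0],[16,30,0,0,0,0],[16,30,0,0,0,0],[16,30,0,0,0,0]]' | python3 -m jog >/dev/null
echo '[[16,30,0,0,0,0],[16,30,0,0,0,0],[16,30,0,0,0,0],[16,30,0,0,0,0],[16,30,0,0,0,0]]' | python3 -m jog >/dev/null
echo '[[16,30,0,0,0,0],[16,30,0,0,0,0],[16,30,0,0,0,0],[0,0,0,0,0,0],[0,0,0,0,0,0]]' | python3 -m jog >/dev/null
python3 go.py 484.8 172.3 35; python3 rv.py 620.8 -247 54 31
```

```text
t: 8.25
ee_pos: [621.4, -248.2, 21.7]
orientation: [-0.276, -3.129, -0.0]
ft_force: [-0.1, -0.7, -0.4]
width: 87.4
grasp_force: 0.0
t: 8.67
ee_pos: [621.3, -248.2, 128.6]
orientation: [-0.276, -3.129, 0.0]
ft_force: [0.2, -0.0, 0.1]
width: 88.1
grasp_force: 0.0
t 9.9 at [484.6 173.6 127.6] tool d [-0.3 -1.3 92.6] ty [0.171 0.985 0.   ] tz [ 0.001  0.    -1.   ] w 87.8 F [-1.2 -1.2 -0.1]
scene ztop 54.1 encl [ 622.4 -249.1] 31.4 side circle (array([ 627.01546689, -243.93388436]), np.float64(23.8090876035117)) 524
side few 0
```

View pics/rv_scene.png

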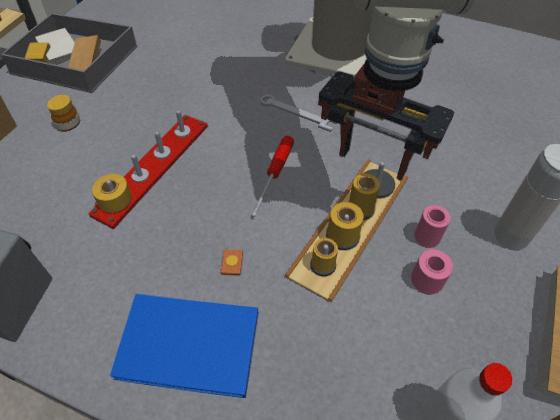

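The wide roll is on post 4 at (111,190), top at z 54 as expected, so fully down. The arm is over the medium roll, so I'll descend and grip.

```bash
echo '[[0,-1,20,0,0,0],[0,0,20,0,0,0],[0,0,20,0,0,0],[0,0,20,0,0,0],[0,0,12,0,0,0]]' | python3 -m jog >/dev/null
echo '[[0,0,0,0,0,0],[0,0,0,0,0,0],[0,0,0,0,0,0]]' | python3 -m jog
echo '[[0,0,0,0,0,0],[0,0,0,0,0,0],[0,0,0,0,0,0],[0,0,0,0,0,0],[0,0,0,0,0,0]]' | python3 -m jog 10 >/dev/null
echo '[[0,0,0,0,0,0],[0,0,0,0,0,0],[0,0,0,0,0,0]]' | python3 -m jog
echo '[[0,0,-8,0,0,0],[0,0,-17,0,0,0],[0,0,-17,0,0,0],[0,0,-17,0,0,0],[0,0,-17,0,0,0]]' | python3 -m jog
echo '[[0,0,0,0,0,0],[0,0,0,0,0,0]]' | python3 -m jog
python3 go.py 553.5 -236.7 35
```

```text
t: 10.68
ee_pos: [485.5, 170.9, 35.7]
orientation: [0.277, 3.128, 0.001]
ft_force: [-0.3, 0.1, -0.2]
width: 87.8
grasp_force: 0.0
t: 11.35
ee_pos: [484.8, 171.3, 35.1]
orientation: [0.276, 3.129, 0.0]
ft_force: [-0.0, 0.6, 2.9]
width: 46.3
grasp_force: 30.0
t: 11.77
ee_pos: [484.4, 171.1, 112.0]
orientation: [-0.276, -3.129, 0.0]
ft_force: [-0.3, 1.3, -0.6]
width: 46.3
grasp_force: 30.0
t: 11.93
ee_pos: [485.2, 171.3, 111.8]
orientation: [0.276, 3.128, 0.001]
ft_force: [-0.5, 0.5, -0.8]
width: 46.5
grasp_force: 30.0
t 11.9 at [485.2 171.3 111.8] tool d [-138.4 -389.9   76.6] ty [0.175 0.985 0.001] tz [ 0.002  0.001 -1.   ] w 46.5 F [-0.5  0.5 -0.8]
```

```bash
echo '[[-6,-17,0,0,0,0],[-10,-28,0,0,0,0],[-10,-28,0,0,0,0],[-10,-28,0,0,0,0],[-10,-28,0,0,0,0]]' | python3 -m jog >/dev/null
echo '[[-10,-28,0,0,0,0],[-10,-28,0,0,0,0],[-10,-28,0,0,0,0],[-10,-28,0,0,0,0],[-10,-28,0,0,0,0]]' | python3 -m jog >/dev/null
echo '[[-10,-28,0,0,0,0],[-10,-28,0,0,0,0],[-10,-28,0,0,0,0],[-7,-22,0,0,0,0],[-5,-15,0,0,0,0]]' | python3 -m jog >/dev/null
echo '[[0,0,0,0,0,0],[0,0,0,0,0,0],[0,0,0,0,0,0]]' | python3 -m jog
python3 go.py 553.5 -236.7 35.2
```

```text
t: 13.43
ee_pos: [551.6, -235.8, 110.2]
orientation: [-0.275, -3.128, -0.001]
ft_force: [0.2, 0.5, -2.1]
width: 46.2
grasp_force: 30.0
t 13.4 at [ 551.6 -235.8  110.2] tool d [-2.2 -0.6 75. ] ty [0.175 0.985 0.001] tz [-0.002  0.001 -1.   ] w 46.2 F [ 0.2  0.5 -2.1]
```

```bash
echo '[[-2,-1,0,0,0,0],[0,0,10,0,0,0],[0,0,10,0,0,0],[0,0,10,0,0,0],[0,0,10,0,0,0]]' | python3 -m jog
echo '[[0,0,8,0,0,0],[0,0,8,0,0,0],[0,0,8,0,0,0],[0,0,5,0,0,0],[0,0,0,0,0,0]]' | python3 -m jog
echo '[[0,0,2,0,0,0],[0,0,1.5,0,0,0],[0,0,0,0,0,0],[0,0,0,0,0,0],[0,0,0,0,0,0]]' | python3 -m jog
echo '[[0,0,1,0,0,0],[0,0,0,0,0,0],[0,0,0,0,0,0]]' | python3 -m jog
```

```text
t: 13.85
ee_pos: [553.7, -237.7, 69.5]
orientation: [-0.275, -3.129, -0.001]
ft_force: [0.2, -0.3, -1.0]
width: 45.8
grasp_force: 30.0
t: 14.27
ee_pos: [553.4, -238.0, 40.6]
orientation: [-0.276, -3.128, -0.001]
ft_force: [-0.1, -1.2, -1.5]
width: 46.7
grasp_force: 30.0
t: 14.68
ee_pos: [554.4, -238.4, 38.9]
orientation: [0.276, 3.129, -0.0]
ft_force: [0.4, 0.4, -0.4]
width: 46.1
grasp_force: 30.0
t: 14.93
ee_pos: [554.2, -238.3, 37.6]
orientation: [0.276, 3.129, -0.0]
ft_force: [-0.7, 0.4, -0.5]
width: 46.3
grasp_force: 30.0
```

```bash
echo '[[0,0,1.5,0,0,0],[0,0,0,0,0,0],[0,0,0,0,0,0]]' | python3 -m jog
echo '[[0,0,0.8,0,0,0],[0,0,0,0,0,0],[0,0,0,0,0,0]]' | python3 -m jog
echo '[[0,0,0.7,0,0,0],[0,0,0,0,0,0],[0,0,0,0,0,0]]' | python3 -m jog
```

```text
t: 15.18
ee_pos: [554.1, -238.2, 35.8]
orientation: [-0.276, -3.129, -0.0]
ft_force: [-0.4, -0.0, -0.2]
width: 46.6
grasp_force: 30.0
t: 15.43
ee_pos: [554.2, -238.3, 35.1]
orientation: [-0.276, -3.129, -0.0]
ft_force: [-0.3, -0.4, -1.6]
width: 46.0
grasp_force: 30.0
t: 15.68
ee_pos: [554.2, -238.3, 35.1]
orientation: [0.276, 3.129, -0.0]
ft_force: [-1.4, 1.2, 5.1]
width: 46.2
grasp_force: 30.0
```

Seated, force rising at TCP z 35.1. Releasing it and going to the large roll.

```bash
echo '[[0,0,0,0,0,0],[0,0,0,0,0,0],[0,0,0,0,0,0],[0,0,0,0,0,0],[0,0,0,0,0,0]]' | python3 -m jog 88
echo '[[0,0,-10,0,0,0],[0,0,-20,0,0,0],[0,0,-25,0,0,0],[0,0,-25,0,0,0],[0,0,-15,0,0,0]]' | python3 -m jog
echo '[[5.5,30,0,0,0,0],[5.5,30,0,0,0,0],[5.5,30,0,0,0,0],[5.5,30,0,0,0,0],[5.5,30,0,0,0,0]]' | python3 -m jog >/dev/null
echo '[[5.5,30,0,0,0,0],[5.5,30,0,0,0,0],[5.5,30,0,0,0,0],[5.5,30,0,0,0,0],[5.5,30,0,0,0,0]]' | python3 -m jog >/dev/null
echo '[[5.5,30,0,0,0,0],[5.5,30,0,0,0,0],[5.5,30,0,0,0,0],[0,0,0,0,0,0],[0,0,0,0,0,0]]' | python3 -m jog >/dev/null
python3 go.py 551.3 158.2 30; python3 rv.py 553.5 -236.7 80 23
```

```text
t: 16.1
ee_pos: [554.1, -238.3, 34.4]
orientation: [-0.276, -3.129, -0.0]
ft_force: [0.0, -0.4, 0.6]
width: 76.2
grasp_force: 0.0
t: 16.52
ee_pos: [555.1, -238.7, 132.6]
orientation: [0.275, 3.127, -0.002]
ft_force: [0.3, -0.6, -0.2]
width: 88.2
grasp_force: 0.0
t 17.8 at [551.9 159.5 130. ] tool d [  0.4  -1.4 100. ] ty [0.172 0.985 0.   ] tz [ 0.001  0.    -1.   ] w 87.8 F [-0.4 -0.6 -0.8]
scene ztop 80.2 encl [ 554.2 -239. ] 22.9 side circle (array([ 556.77331821, -236.26654489]), np.float64(18.39451510756088)) 225
side ztop 80.4 encl [ 555.4 -235.5] 23.3 side circle (array([ 553.34367932, -232.72809418]), np.float64(18.165046157532586)) 105
```

View pics/rv_scene.png

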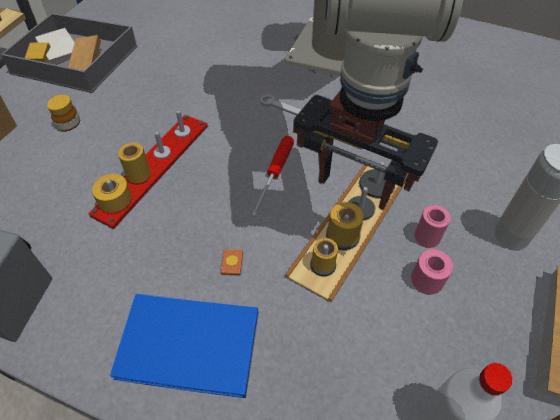

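Wide at (111,192) and medium at (135,162) both stand seated (medium top at z 80.2). Now the large roll.

```bash
echo '[[0,-1,22,0,0,0],[0,0,22,0,0,0],[0,0,22,0,0,0],[0,0,22,0,0,0],[0,0,12,0,0,0]]' | python3 -m jog >/dev/null
echo '[[0,0,0,0,0,0],[0,0,0,0,0,0],[0,0,0,0,0,0]]' | python3 -m jog
echo '[[0,0,0,0,0,0],[0,0,0,0,0,0],[0,0,0,0,0,0],[0,0,0,0,0,0],[0,0,0,0,0,0]]' | python3 -m jog 10 >/dev/null
echo '[[0,0,0,0,0,0],[0,0,0,0,0,0],[0,0,0,0,0,0]]' | python3 -m jog
echo '[[0,0,-8,0,0,0],[0,0,-17,0,0,0],[0,0,-17,0,0,0],[0,0,-17,0,0,0],[0,0,-17,0,0,0]]' | python3 -m jog
echo '[[0,0,0,0,0,0],[0,0,0,0,0,0]]' | python3 -m jog
python3 go.py 486.8 -228.3 30
```

```text
t: 18.53
ee_pos: [552.6, 156.9, 30.5]
orientation: [0.277, 3.128, 0.001]
ft_force: [0.5, -0.1, -0.3]
width: 87.8
grasp_force: 0.0
t: 19.2
ee_pos: [551.9, 157.2, 29.8]
orientation: [0.276, 3.129, 0.0]
ft_force: [-0.2, 0.0, 4.8]
width: 53.8
grasp_force: 30.0
t: 19.62
ee_pos: [551.4, 157.2, 106.3]
orientation: [-0.276, -3.129, 0.0]
ft_force: [-0.4, -0.5, -1.1]
width: 53.9
grasp_force: 30.0
t: 19.78
ee_pos: [552.3, 157.4, 106.2]
orientation: [0.276, 3.128, 0.001]
ft_force: [-0.4, -0.0, -1.9]
width: 53.5
grasp_force: 30.0
t 19.8 at [552.3 157.4 106.2] tool d [  -2.8 -391.2   75.9] ty [0.175 0.985 0.001] tz [ 0.002  0.    -1.   ] w 53.5 F [-0.4 -0.  -1.9]
```

```bash
echo '[[0,-17,0,0,0,0],[0,-28,0,0,0,0],[0,-28,0,0,0,0],[0,-28,0,0,0,0],[0,-28,0,0,0,0]]' | python3 -m jog >/dev/null
echo '[[0,-28,0,0,0,0],[0,-28,0,0,0,0],[0,-28,0,0,0,0],[0,-28,0,0,0,0],[0,-28,0,0,0,0]]' | python3 -m jog >/dev/null
echo '[[-1,-28,0,0,0,0],[-1,-28,0,0,0,0],[-1,-28,0,0,0,0],[0,-22,0,0,0,0],[0,-15,0,0,0,0]]' | python3 -m jog >/dev/null
echo '[[0,0,0,0,0,0],[0,0,0,0,0,0],[0,0,0,0,0,0]]' | python3 -m jog
python3 go.py 486.8 -228.3 29.8
```

```text
t: 21.28
ee_pos: [485.9, -226.5, 104.6]
orientation: [-0.276, -3.128, -0.001]
ft_force: [-0.8, 0.7, -0.8]
width: 53.5
grasp_force: 30.0
t 21.3 at [ 485.9 -226.5  104.6] tool d [-1.3 -1.7 74.8] ty [0.175 0.985 0.001] tz [-0.002  0.001 -1.   ] w 53.5 F [-0.8  0.7 -0.8]
```

```bash
echo '[[-1,-1,0,0,0,0],[0,0,10,0,0,0],[0,0,10,0,0,0],[0,0,10,0,0,0],[0,0,10,0,0,0]]' | python3 -m jog
echo '[[0,0,8,0,0,0],[0,0,8,0,0,0],[0,0,8,0,0,0],[0,0,5,0,0,0],[0,0,0,0,0,0]]' | python3 -m jog
echo '[[0,0,2,0,0,0],[0,0,1.5,0,0,0],[0,0,1,0,0,0],[0,0,0,0,0,0],[0,0,0,0,0,0]]' | python3 -m jog
echo '[[0,0,1,0,0,0],[0,0,0,0,0,0],[0,0,0,0,0,0]]' | python3 -m jog
echo '[[0,0,0.6,0,0,0],[0,0,0,0,0,0],[0,0,0,0,0,0]]' | python3 -m jog
```

```text
t: 21.7
ee_pos: [487.0, -227.9, 64.0]
orientation: [-0.275, -3.129, -0.001]
ft_force: [0.1, -0.1, -2.2]
width: 53.8
grasp_force: 30.0
t: 22.12
ee_pos: [486.7, -228.2, 35.2]
orientation: [-0.276, -3.128, -0.001]
ft_force: [-0.8, -0.8, -1.8]
width: 53.8
grasp_force: 30.0
t: 22.53
ee_pos: [487.5, -228.5, 32.2]
orientation: [0.276, 3.129, -0.0]
ft_force: [0.0, 1.4, -1.9]
width: 53.7
grasp_force: 30.0
t: 22.78
ee_pos: [487.4, -228.5, 31.1]
orientation: [0.276, 3.129, -0.0]
ft_force: [0.8, 0.4, -0.9]
width: 53.7
grasp_force: 30.0
t: 23.03
ee_pos: [487.3, -228.5, 30.4]
orientation: [-0.276, -3.129, -0.0]
ft_force: [0.1, -0.4, -1.3]
width: 53.4
grasp_force: 30.0
```

```bash
echo '[[0,0,0.6,0,0,0],[0,0,0,0,0,0],[0,0,0,0,0,0]]' | python3 -m jog
echo '[[0,0,0.7,0,0,0],[0,0,0,0,0,0],[0,0,0,0,0,0]]' | python3 -m jog
```

```text
t: 23.28
ee_pos: [487.4, -228.5, 29.8]
orientation: [0.276, 3.129, -0.0]
ft_force: [-0.2, -0.7, -1.6]
width: 53.8
grasp_force: 30.0
t: 23.53
ee_pos: [487.5, -228.5, 29.7]
orientation: [0.276, 3.129, -0.0]
ft_force: [-1.0, 0.6, 6.3]
width: 53.5
grasp_force: 30.0
```

Seated. Releasing it and going to the slim roll.

```bash
echo '[[0,0,0,0,0,0],[0,0,0,0,0,0],[0,0,0,0,0,0],[0,0,0,0,0,0],[0,0,0,0,0,0]]' | python3 -m jog 88
echo '[[0,0,-10,0,0,0],[0,0,-20,0,0,0],[0,0,-25,0,0,0],[0,0,-25,0,0,0],[0,0,-15,0,0,0]]' | python3 -m jog
echo '[[-5,30,0,0,0,0],[-5,30,0,0,0,0],[-5,30,0,0,0,0],[-5,30,0,0,0,0],[-5,30,0,0,0,0]]' | python3 -m jog >/dev/null
echo '[[-5,30,0,0,0,0],[-5,30,0,0,0,0],[-5,30,0,0,0,0],[-5,30,0,0,0,0],[-5,30,0,0,0,0]]' | python3 -m jog >/dev/null
echo '[[-5,30,0,0,0,0],[-5,30,0,0,0,0],[-4,28,0,0,0,0],[0,0,0,0,0,0],[0,0,0,0,0,0]]' | python3 -m jog >/dev/null
python3 go.py 617.9 142.5 27; python3 rv.py 487 -228 70 27
```

```text
t: 23.95
ee_pos: [487.3, -228.5, 29.0]
orientation: [-0.276, -3.129, -0.0]
ft_force: [-0.6, 0.2, -0.4]
width: 83.5
grasp_force: 0.0
t: 24.37
ee_pos: [488.2, -228.9, 127.0]
orientation: [0.276, 3.127, -0.001]
ft_force: [1.2, -0.6, -0.1]
width: 87.5
grasp_force: 0.0
t 25.6 at [618.3 143.6 124.5] tool d [ 0.2 -1.2 97.5] ty [ 0.172  0.985 -0.   ] tz [ 0. -0. -1.] w 87.9 F [ 0.9 -0.3  0.1]
scene ztop 70.0 encl [ 488.5 -229.7] 27.8 side circle (array([ 491.23064994, -226.10221218]), np.float64(20.81128798171108)) 294
side ztop 70.4 encl [ 486.4 -226.1] 27.6 side circle (array([ 485.89115854, -220.42963479]), np.float64(20.978782841738962)) 179
```

```bash
echo '[[0,-1,22,0,0,0],[0,0,22,0,0,0],[0,0,22,0,0,0],[0,0,20,0,0,0],[0,0,12,0,0,0]]' | python3 -m jog >/dev/null
echo '[[0,0,0,0,0,0],[0,0,0,0,0,0],[0,0,0,0,0,0]]' | python3 -m jog
echo '[[0,0,0,0,0,0],[0,0,0,0,0,0],[0,0,0,0,0,0],[0,0,0,0,0,0],[0,0,0,0,0,0]]' | python3 -m jog 10 >/dev/null
echo '[[0,0,0,0,0,0],[0,0,0,0,0,0],[0,0,0,0,0,0]]' | python3 -m jog
echo '[[0,0,-8,0,0,0],[0,0,-17,0,0,0],[0,0,-17,0,0,0],[0,0,-17,0,0,0],[0,0,-17,0,0,0]]' | python3 -m jog
echo '[[0,0,0,0,0,0],[0,0,0,0,0,0]]' | python3 -m jog
python3 go.py 419.3 -218.7 27
```

```text
t: 26.38
ee_pos: [618.8, 141.0, 27.2]
orientation: [0.277, 3.128, 0.001]
ft_force: [-0.6, -0.1, -0.4]
width: 87.9
grasp_force: 0.0
t: 27.05
ee_pos: [618.0, 141.4, 26.1]
orientation: [-0.276, -3.129, 0.0]
ft_force: [-0.3, 0.4, 1.0]
width: 37.7
grasp_force: 0.0
t: 27.47
ee_pos: [617.9, 141.4, 103.2]
orientation: [-0.276, -3.129, 0.0]
ft_force: [0.6, -0.1, -0.1]
width: 35.9
grasp_force: 30.0
t: 27.63
ee_pos: [618.7, 141.5, 103.1]
orientation: [0.276, 3.127, 0.001]
ft_force: [-0.2, -0.7, -1.7]
width: 36.2
grasp_force: 30.0
t 27.6 at [618.7 141.5 103.1] tool d [ 133.5 -389.6   75.5] ty [0.175 0.985 0.001] tz [ 0.002  0.    -1.   ] w 36.2 F [-0.2 -0.7 -1.7]
```

The width is 36 rather than 38, and contact came late. I'll look before going on.

```bash
python3 - <<'E'
from h import *
a=snap('scene')['img'][100:300,220:470]; b=snap('side')['img'][80:280,130:380]
cv2.imwrite('pics/slim.png',cv2.cvtColor(cv2.resize(np.hstack([a,b]),(800,320),interpolation=cv2.INTER_CUBIC),cv2.COLOR_RGB2BGR))
E
echo '[[0,0,0,0,0,0]]' | python3 -m jog
```

```text
t: 27.82
ee_pos: [617.2, 141.2, 100.8]
orientation: [-0.276, -3.128, 0.001]
ft_force: [-1.4, 0.4, -0.4]
width: 36.4
grasp_force: 30.0
```

View pics/slim.png

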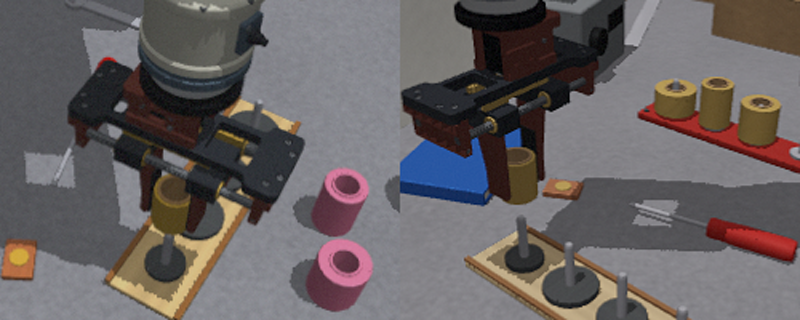

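```bash
python3 - <<'E'
from m import *
for n in ['scene','side']:
    d=snap(n); P=cloud(d); hsv=cv2.cvtColor(d['img'],cv2.COLOR_RGB2HSV); gold=cv2.inRange(hsv,(12,80,40),(32,255,255))>0
    w=gold&(np.hypot(P[...,0]-618,P[...,1]-141)<50)&(P[...,2]>70)&(P[...,2]<150)
    Q=P[w]; print(n,len(Q),'z',np.percentile(Q[:,2],[1,50,99]).round(1))
    zt=np.percentile(Q[:,2],98)
    for lo,hi in [(zt-3,zt+2),(zt-14,zt-5),(zt-26,zt-15),(zt-42,zt-28)]:
        q=Q[(Q[:,2]>lo)&(Q[:,2]<hi)][:,:2]
        if len(q)>15: print(round(hi),len(q),'min',q.min(0).round(1),'max',q.max(0).round(1),'encl',cv2.minEnclosingCircle(q.astype(np.float32)),'fit',circ(q))
E
python3 go.py 618 141.5
```

```text
scene 740 z [ 91.4 121.5 136.7]
138 162 min [602.7 121. ] max [636.  163.7] encl ((620.0069580078125, 143.06398010253906), 23.54196548461914) fit (array([618.26553569, 139.31960533]), np.float64(15.322895739148874))
131 145 min [602.6 120.6] max [636.4 155.3] encl ((620.7117309570312, 138.63534545898438), 18.090938568115234) fit (array([620.06923159, 139.6982913 ]), np.float64(15.987255071151008))
121 165 min [602.7 115.6] max [636.3 166. ] encl ((624.3392333984375, 140.7967071533203), 25.25786590576172) fit (array([620.04964198, 139.68252199]), np.float64(16.074453997570792))
108 143 min [603.  121.1] max [637.1 155.2] encl ((620.708251953125, 138.78257751464844), 17.709060668945312) fit (array([619.94025451, 139.62764093]), np.float64(15.995153374518262))
side 599 z [ 93.4 123.2 137.8]
139 114 min [598.8 122.4] max [630.6 160.1] encl ((617.0492553710938, 140.95262145996094), 19.907371520996094) fit (array([615.94320795, 142.25871435]), np.float64(15.335775160806648))
132 145 min [598.  125.3] max [630.8 161.2] encl ((613.1821899414062, 142.4837188720703), 18.785058975219727) fit (array([614.96346876, 143.145805  ]), np.float64(15.890759060394199))
122 109 min [598.  123.4] max [626.7 160. ] encl ((611.3394165039062, 141.594970703125), 18.51154327392578) fit (array([616.34907015, 142.26484632]), np.float64(17.361427932347134))
109 129 min [598.2 132.8] max [614.3 169.9] encl ((607.36083984375, 151.36422729492188), 19.5120792388916) fit (array([615.50621044, 144.44646173]), np.float64(16.0534405204792))
t 27.9 at [617.4 141.2 100.9] tool d [-0.6  0.4 -0. ] ty [ 0.175  0.985 -0.001] tz [-0.002 -0.    -1.   ] w 35.9 F [-0.   0.1 -0.4]
```

The roll is centred on the TCP at (618,141), upright, with its top near z 138, so the hold is sound. Carrying it to post 1.

```bash
echo '[[6,-17,0,0,0,0],[9,-26,0,0,0,0],[9,-26,0,0,0,0],[9,-26,0,0,0,0],[9,-26,0,0,0,0]]' | python3 -m jog >/dev/null
echo '[[9,-26,0,0,0,0],[9,-26,0,0,0,0],[9,-26,0,0,0,0],[9,-26,0,0,0,0],[9,-26,0,0,0,0]]' | python3 -m jog >/dev/null
echo '[[9,-26,0,0,0,0],[9,-26,0,0,0,0],[9,-26,0,0,0,0],[9,-26,0,0,0,0],[9,-26,0,0,0,0]]' | python3 -m jog >/dev/null
echo '[[0,-8,0,0,0,0],[0,0,0,0,0,0],[0,0,0,0,0,0],[0,0,0,0,0,0]]' | python3 -m jog
python3 go.py 419.3 -218.7 26; python3 rv.py 419.3 -218.7 138 19
```

```text
t: 29.5
ee_pos: [420.5, -217.8, 101.9]
orientation: [-0.275, -3.129, -0.001]
ft_force: [-0.2, 0.8, -1.5]
width: 36.0
grasp_force: 30.0
t 29.5 at [ 420.5 -217.8  101.9] tool d [ 1.  -1.1 75.9] ty [0.174 0.985 0.   ] tz [-0.  0. -1.] w 36.0 F [-0.2  0.8 -1.5]
scene ztop 137.7 encl [ 421.7 -218. ] 20.8 side circle (array([ 423.13891624, -218.28010922]), np.float64(15.376534372687274)) 74
side ztop 138.1 encl [ 414.4 -212.9] 22.0 side circle (array([ 417.88397533, -214.88385449]), np.float64(16.039347649827466)) 35
```

```bash
echo '[[0,0,0,0,0,0],[0,0,10,0,0,0],[0,0,10,0,0,0],[0,0,10,0,0,0],[0,0,10,0,0,0]]' | python3 -m jog
echo '[[0,0,8,0,0,0],[0,0,8,0,0,0],[0,0,8,0,0,0],[0,0,4,0,0,0],[0,0,0,0,0,0]]' | python3 -m jog
echo '[[0,0,2,0,0,0],[0,0,1.5,0,0,0],[0,0,0,0,0,0],[0,0,0,0,0,0],[0,0,0,0,0,0]]' | python3 -m jog
echo '[[0,0,1,0,0,0],[0,0,0,0,0,0],[0,0,0,0,0,0]]' | python3 -m jog
echo '[[0,0,0.6,0,0,0],[0,0,0,0,0,0],[0,0,0,0,0,0]]' | python3 -m jog
```

```text
t: 30.02
ee_pos: [419.7, -218.2, 60.7]
orientation: [-0.275, -3.129, -0.001]
ft_force: [0.2, -0.5, -1.6]
width: 36.4
grasp_force: 30.0
t: 30.43
ee_pos: [419.5, -218.3, 33.0]
orientation: [-0.276, -3.128, -0.001]
ft_force: [-0.4, -0.8, -0.8]
width: 36.4
grasp_force: 30.0
t: 30.85
ee_pos: [420.3, -218.7, 30.9]
orientation: [0.276, 3.129, -0.0]
ft_force: [-0.2, -0.2, -0.7]
width: 36.1
grasp_force: 30.0
t: 31.1
ee_pos: [420.0, -218.6, 29.6]
orientation: [0.276, 3.129, -0.0]
ft_force: [-0.8, 0.5, -1.0]
width: 36.1
grasp_force: 30.0
t: 31.35
ee_pos: [420.0, -218.5, 28.9]
orientation: [-0.276, -3.129, -0.0]
ft_force: [0.4, -0.4, -0.6]
width: 36.1
grasp_force: 30.0
```

```bash
echo '[[0,0,1,0,0,0],[0,0,0,0,0,0],[0,0,0,0,0,0]]' | python3 -m jog
echo '[[0,0,0.8,0,0,0],[0,0,0,0,0,0],[0,0,0,0,0,0]]' | python3 -m jog
echo '[[0,0,0.7,0,0,0],[0,0,0,0,0,0],[0,0,0,0,0,0]]' | python3 -m jog
echo '[[0,0,0.6,0,0,0],[0,0,0,0,0,0],[0,0,0,0,0,0]]' | python3 -m jog
```

```text
t: 31.6
ee_pos: [420.0, -218.5, 27.9]
orientation: [-0.276, -3.129, -0.0]
ft_force: [-0.9, -0.7, -0.2]
width: 36.3
grasp_force: 30.0
t: 31.85
ee_pos: [420.0, -218.5, 27.1]
orientation: [-0.276, -3.129, -0.0]
ft_force: [0.6, -1.1, -1.2]
width: 36.2
grasp_force: 30.0
t: 32.1
ee_pos: [420.0, -218.5, 26.4]
orientation: [-0.276, -3.129, -0.0]
ft_force: [-0.5, 0.6, -0.8]
width: 36.3
grasp_force: 30.0
t: 32.35
ee_pos: [420.1, -218.6, 26.3]
orientation: [0.276, 3.129, -0.0]
ft_force: [-0.8, 0.4, 6.5]
width: 36.3
grasp_force: 30.0
```

Seated with force 6.5 N at z 26.3. Releasing it, retreating upward, then a last check.

```bash
echo '[[0,0,0,0,0,0],[0,0,0,0,0,0],[0,0,0,0,0,0],[0,0,0,0,0,0],[0,0,0,0,0,0]]' | python3 -m jog 88 >/dev/null
echo '[[0,0,0,0,0,0],[0,0,0,0,0,0],[0,0,0,0,0,0]]' | python3 -m jog
echo '[[0,0,-10,0,0,0],[0,0,-20,0,0,0],[0,0,-25,0,0,0],[0,0,-25,0,0,0],[0,0,-25,0,0,0]]' | python3 -m jog >/dev/null
echo '[[8,22,-15,0,0,0],[10,30,-15,0,0,0],[10,30,-15,0,0,0],[10,30,0,0,0,0],[10,30,0,0,0,0]]' | python3 -m jog >/dev/null
echo '[[0,30,0,0,0,0],[0,20,0,0,0,0],[0,10,0,0,0,0],[0,0,0,0,0,0],[0,0,0,0,0,0]]' | python3 -m jog
for a in "621 -248 54 31" "554 -237.5 80 23" "487 -228 70 27" "419.5 -218.5 62 19"; do echo $a; python3 rv.py $a; done
```

```text
t: 33.02
ee_pos: [420.0, -218.5, 25.8]
orientation: [-0.276, -3.129, -0.0]
ft_force: [-0.4, -0.5, -0.2]
width: 85.6
grasp_force: 0.0
t: 34.27
ee_pos: [408.1, -11.4, 176.1]
orientation: [0.273, 3.129, -0.0]
ft_force: [0.0, 0.4, 0.4]
width: 87.7
grasp_force: 0.0
621 -248 54 31
scene ztop 54.0 encl [ 622.3 -249. ] 31.6 side circle (array([ 628.26454748, -242.88884293]), np.float64(22.941100434759367)) 545
side ztop 54.4 encl [ 621.9 -246.1] 30.7 side circle (array([ 618.52023953, -239.6670979 ]), np.float64(23.765685191426684)) 191
554 -237.5 80 23
scene ztop 80.6 encl [ 555.3 -239.4] 22.3 side circle (array([ 556.8382512 , -235.97145719]), np.float64(18.27499216484482)) 209
side ztop 80.4 encl [ 554.  -235.9] 23.2 side circle (array([ 553.48261452, -232.57680185]), np.float64(18.237050834123234)) 105
487 -228 70 27
scene ztop 70.0 encl [ 488.3 -229.9] 27.4 side circle (array([ 491.79619056, -225.93206005]), np.float64(20.536232742718983)) 288
side ztop 70.1 encl [ 487.1 -227.1] 27.2 side circle None 49
419.5 -218.5 62 19
scene ztop 62.1 encl [ 421.1 -219. ] 19.6 side circle (array([ 422.29096335, -218.95239197]), np.float64(15.570846219647935)) 91
side ztop 62.3 encl [ 419.7 -216.7] 18.5 side circle (array([ 419.41576449, -215.06037034]), np.float64(16.02328354150911)) 72
```

View pics/rv_scene.png

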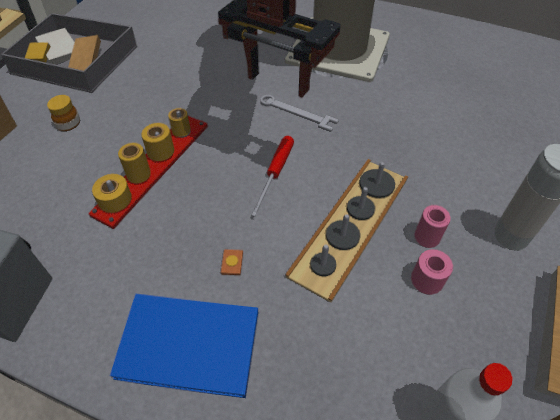

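All four rolls are seated in reverse order: slim (179,122), large (157,142), medium (135,162), wide (111,192). Their tops read 62, 70, 80 and 54 mm, as they should, and the gripper is clear.

```bash
python3 -c "
from workcell import ticket; print(ticket.close_job())"
```

```text
the job is handed in; nothing more can be done
None
```

I moved all four rolls onto the press magazine posts in reverse order, checked in the camera images that each is fully down, and handed the job in; no verdict was shown.

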